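# Snap the suction canister's lid shut all round

## Task

The lid has only been set loosely on the suction canister. Press its white rim down with closed fingertips, section by section, until all four sections have clicked shut and lie level, then leave it. Keep the canister standing where it is on the cart, never pick it up, tip it or push it away, and leave the bottle, the tape roll and the steel bowl alone.

Things in the scene. Friction and masses are not known exactly. Their poses are not given: they have to be found in the camera images.
- canister: suction canister, loose, standing on the steel top: clear straight jar 100 mm in diameter on a grey 112 mm foot, 0.5 to 0.8 kg. Origin at the centre of its underside, z up. Lid: a grey hub 67 mm across and, around it, a white rim in four equal arcs (sections) 36 to 56 mm from the axis, each with a ribbed thumb tab reaching out to 64 mm. At the start all four are up.
- lid_center (a point): centre of the top of the lid's hub, on the canister's axis, 109 mm above its underside. Shut, the white rim's top is level with it. Two hose stubs 12 mm thick stand on the hub, 11 mm either side of this point, 10 mm higher. A raised section stands about 6 mm higher at its press point and 11 mm at its tab.
- press_0 (a point): the point to press on lid section 0: on its white top face, midway along its arc, 48 mm out from the canister's axis (canister's +x side); it rides with the section. Straight down: the resistance rises, drops as it clicks (about 5 N at most), then it meets a hard stop; press on to 10 to 15 N to be sure. All sections look alike.
- section_0 (a joint): angle of lid section 0 about its inner edge, rad: 0 = sprung up, outer edge high; 0.30 = hard stop. Let go when shut, a snap catch holds it at about 0.28; short of catching (under about 0.27) it springs back up to 0.
- press_1 (a point): the point to press on lid section 1: on its white top face, midway along its arc, 48 mm out from the canister's axis (canister's +y side); it rides with the section. Straight down: the resistance rises, drops as it clicks (about 5 N at most), then it meets a hard stop; press on to 10 to 15 N to be sure. All sections look alike.
- section_1 (a joint): angle of lid section 1 about its inner edge, rad: 0 = sprung up, outer edge high; 0.30 = hard stop. Let go when shut, a snap catch holds it at about 0.28; short of catching (under about 0.27) it springs back up to 0.
- press_2 (a point): the point to press on lid section 2: on its white top face, midway along its arc, 48 mm out from the canister's axis (canister's -x side); it rides with the section. Straight down: the resistance rises, drops as it clicks (about 5 N at most), then it meets a hard stop; press on to 10 to 15 N to be sure. All sections look alike.
- section_2 (a joint): angle of lid section 2 about its inner edge, rad: 0 = sprung up, outer edge high; 0.30 = hard stop. Let go when shut, a snap catch holds it at about 0.28; short of catching (under about 0.27) it springs back up to 0.
- press_3 (a point): the point to press on lid section 3: on its white top face, midway along its arc, 48 mm out from the canister's axis (canister's -y side); it rides with the section. Straight down: the resistance rises, drops as it clicks (about 5 N at most), then it meets a hard stop; press on to 10 to 15 N to be sure. All sections look alike.
- section_3 (a joint): angle of lid section 3 about its inner edge, rad: 0 = sprung up, outer edge high; 0.30 = hard stop. Let go when shut, a snap catch holds it at about 0.28; short of catching (under about 0.27) it springs back up to 0.
- bottle: bystander: white bottle, 50 mm in diameter, 115 mm tall, standing loose near the canister; origin at the centre of its underside
- tape: bystander: roll of paper tape lying flat, 64 mm outside, 40 mm hole, 24 mm tall, loose; origin at the centre of its underside
- gallipot: bystander: small steel bowl, 76 mm across, 40 mm tall, loose; origin at the centre of its underside

How it is judged (in metres and radians):
At the end, for the whole second after the job is handed in: All four lid sections are snapped shut (joint over 0.24 of 0.30 rad); the canister stands upright (within 0.04 rad), at rest on the cart, within 40 mm of where it started; the bottle, tape roll and bowl are within 30 mm of where they started (value of joint each of section_0, section_1, section_2, section_3 above 0.24 rad and angle between canister's own z axis and vertical below 0.04 rad and height (world z) of canister below 0.006 m and distance of canister from where it was at the start of the episode below 0.04 m and linear speed of canister below 0.01 m/s and distance of each of bottle, tape, gallipot from where it was at the start of the episode below 0.03 m); the robot touches nothing.
It fails at once if the canister is lifted: its underside's centre rises over 15 mm (height (world z) of canister above 0.015 m).
It fails at once if the canister is tipped by more than 0.2 rad (angle between canister's own z axis and vertical above 0.2 rad).
It fails at once if the canister is pushed more than 40 mm away (distance of canister from where it was at the start of the episode above 0.04 m).
It fails at once if the bottle, tape roll or bowl is moved or lifted more than 30 mm (distance of any of bottle, tape, gallipot from where it was at the start of the episode above 0.03 m).
It also fails if it takes over 45 s, if anything falls off the work surface, if the arm or the gripper's body presses on something with over 40 N, if the wrist force passes 120 N, or if a joint passes its speed limit or range.

## Robot

A 6-joint arm with a two-finger parallel gripper is mounted at the origin on the work surface. World frame = base frame: x ahead of the robot, y to its left, z up, the work surface at z = 0. Lengths are in mm, angles in degrees, forces in N, time in s.
With the tool pointing down it reaches from about 350 to 850 mm from the base axis. Payload 8.1 kg.
Tool frame: the origin (TCP) lies between the finger pads; the fingertips stand 22 mm ahead of it and the grasp point (between the pads) lies 3 mm ahead of it; z points along the fingers, y is the direction in which the jaws open and shut (so a half turn about z gives the same grasp; the last joint's range is limited). The gripper opens to 85 mm and grips with 20 to 120 N. Pads are 22 mm wide; open, the fingers measure 114 mm over their backs; the gripper's body (76 mm by 85 mm) begins 54 mm behind the grasp point. The pads swing forward as they close: fully open they stand 13 mm farther back than shut.
Start: joints at [59.393, 7.471, 85.268, -0, 87.261, -4.893], TCP at [260.311, 540.595, 219.592] pointing down, gripper open.
Joint ranges: [-169.43, 169.43], [-51.17, 129.36], [1.28, 143.12], [-76.62, 256.62], [0, 156.53], [-152.29, 152.29]. Speed limits (degrees/s): [136.94, 136.94, 159.86, 180, 180, 180].

## Interface

Orientations are given as [roll, pitch, yaw] about the fixed x, y, z axes, in that order (R = Rz(yaw) Ry(pitch) Rx(roll)).
In Python, from bench import r gives the robot as it stands.
- The arm moves only by the tool drive_tool, never from a script. Its argument "moves" is a list of rows, each a list of 2 entries, a list of its own where there are three numbers: the shift along the world's x, y, z in mm, then the turn about the world's z in degrees. A call has exactly 8 rows; each row is the pose to reach, as a shift and turn from the pose commanded when the call began; what a row does not reach only later rows make up. A row lasts 1/12 s, in which the tool goes at most 41.7 mm and 7.16 degrees, less where a joint would pass 70% of its speed; a pose out of reach is approached as far as the arm can. A call with a gripper value outside its range is refused whole. "fingers" is the finger opening in mm, from 0 to 85.4, set as the call begins (left out, the last holds). The fingers move at their own pace and stop on an object; "squeeze" is the grip in N (left out, the last holds). Time passes only in rows, so rows that repeat a pose let the fingers close, or fill a call up. It gives the time, the measured TCP pose, the force and the opening at its end, in the units of the state.
- r.sense(): the state, without advancing time (a new reading comes with each control period).
- r.snapshot(name): name is "scene" or "top" or "wrist"; returns a dict with "pixels" (420x560x3 uint8, red, green, blue), "camera_matrix" (3x3 intrinsics, pixels), "xyz" and "orientation" of the camera in the world. Camera axes: x right, y down, z forward; pixel columns grow to the right and rows downward; lengths in mm; the calibration is good to about 2 mm. A picture is of the moment at which its call begins. There is no depth.
- r.hand_in(): hands the job in, once; it reports no verdict.
The state is a dict: "time": time; "joint_pos": joint angles; "qd": joint speeds; "joint_efforts": joint torques, N m; "tool_pos": TCP position; "tcp_rot": TCP orientation; "ft_force": force on the tool from outside, world axes, zero at the start; "wrist_torque": the same for the moment, N m; "finger_gap": finger opening in mm.
Only numpy, scipy, OpenCV 4.12 (cv2) and the standard library are available. Lean on these libraries where they do the work, as an engineer would, in place of code of your own. Each camera call takes 0.05 s, during which the arm holds its last target.

## Working session

There is one attempt and no reset: what is moved stays moved. The work goes in short steps, Python scripts to look and compute and a tool call to move; the robot and the scene stay as the last step left them, time stands still between calls to the robot, and variables do not carry over. Pictures are saved under pics/ and viewed, and the job is handed in when it is done.

Besides the shell and the picture viewer there is one more tool, called by a JSON object that holds its "method" and its "body". drive_tool: Moves the arm, as the interface text tells. Its arguments: {"type":"object","properties":{"moves":{"type":"array","items":{"type":"array"}},"fingers":{"type":"number"},"squeeze":{"type":"number"}},"required":["moves"]}

```bash
mkdir -p pics; ls; cat > h.py <<'E'
import numpy as np, cv2
from bench import r
from scipy.spatial.transform import Rotation as R
def snap(n,f):
    s=r.snapshot(n); cv2.imwrite(f'pics/{f}.png',s['pixels'][:,:,::-1]); np.save(f'pics/{f}.npy',s,allow_pickle=True); return s
def load(f): return np.load(f'pics/{f}.npy',allow_pickle=True).item()
def rot(s):
    o=np.array(s['orientation'],float)
    return o if o.shape==(3,3) else R.from_euler('xyz',o,degrees=True).as_matrix()
def ray(s,u,v,z):
    K=np.array(s['camera_matrix']); d=rot(s)@np.linalg.solve(K,[u,v,1]); c=np.array(s['xyz'],float)
    return c+d*(z-c[2])/d[2]
def proj(s,p):
    K=np.array(s['camera_matrix']); q=K@(rot(s).T@(np.array(p)-s['xyz'])); return q[:2]/q[2]
E
python3 - <<'E'
from h import *
for n in ['scene','top','wrist']:
    s=snap(n,n+'0'); print(n,s['xyz'],s['orientation'],s['camera_matrix'])
print(r.sense())
E
```

```text
pics
scene [1168.94747539  216.36933475  556.74739254] [-127.49676708    0.88335792  104.54819548] [[405.0075243    0.         274.89555925]
 [  0.         405.0075243  216.00504362]
 [  0.           0.           1.        ]]
top [503.78379709  70.14321293 769.66823298] [-171.96133548   -2.12936373  -88.32628433] [[409.46614264   0.         281.72875653]
 [  0.         409.46614264 205.81967737]
 [  0.           0.           1.        ]]
wrist [190.76112294 574.1719053  373.56187104] [1.62584880e+02 9.17610269e-02 6.42165605e+01] [[325.59930089   0.         282.56120051]
 [  0.         325.59930089 206.26708877]
 [  0.           0.           1.        ]]
{'time': 0.15, 'joint_pos': array([ 5.93947642e+01,  7.50586833e+00,  8.53140340e+01,  1.43556529e-03,
        8.72623766e+01, -4.89298632e+00]), 'qd': array([ 0.08469232, -0.07179329, -0.23874199, -0.01512388,  0.03529319,
        0.1088015 ]), 'joint_efforts': array([-2.90154298e-05, -5.70057142e+01, -5.01161528e+01, -2.29829766e-04,
        9.23850399e-03, -8.65753600e-05]), 'tool_pos': array([260.05906991, 540.22834921, 218.78688007]), 'tcp_rot': array([-1.79918143e+02, -8.44658146e-03,  1.54287675e+02]), 'ft_force': array([-0.81973771,  0.03070475, -0.24379329]), 'wrist_torque': array([ 0.00626976, -0.00960202, -0.01844666]), 'finger_gap': 85.54134172453915}
```

View pics/top0.png

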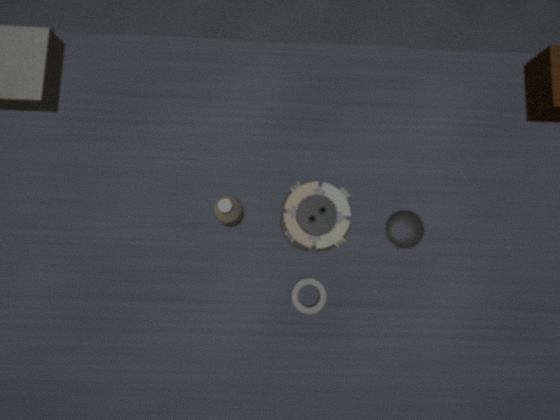

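View pics/scene0.png

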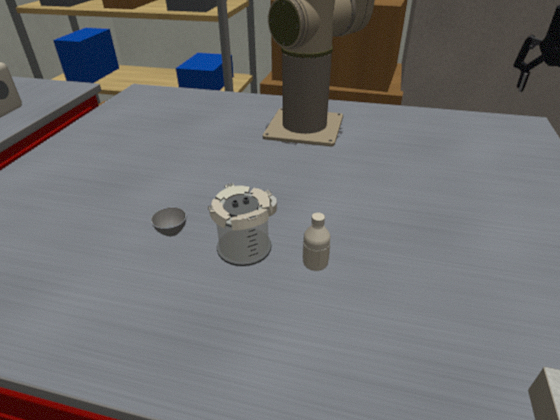

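The top view shows the canister lid at about (316,215), bottle at (228,210), bowl at (405,229) and tape at (309,296). The tabs lie on the image diagonals. I'll measure it next.

```bash
python3 - <<'E'
from h import *
s=load('top0'); im=s['pixels'][:,:,::-1]
c=im[165:265,266:366]
cv2.imwrite('pics/crop0.png',cv2.convertScaleAbs(cv2.resize(c,(600,600),interpolation=cv2.INTER_CUBIC),alpha=1.8))
hsv=cv2.cvtColor(im,cv2.COLOR_BGR2HSV)
m=(im[:,:,2]>115).astype(np.uint8)
n,l,st,ce=cv2.connectedComponentsWithStats(m)
for i in range(1,n):
    if st[i,4]>40: print(st[i],ce[i])
for nm,u,v,z in [('lid',316,215,112),('hub',317,216,109),('bot',225,205,115),('bowl',405,229,40),('tape',309,296,24)]: print(nm,ray(s,u,v,z).round(1))
sc=load('scene0'); print(proj(sc,ray(s,316,215,109)))
c=sc['pixels'][160:280,170:350,::-1]; cv2.imwrite('pics/crop1.png',cv2.resize(c,None,fx=4,fy=4,interpolation=cv2.INTER_CUBIC))
E
```

```text
[285 182  33  28 408] [300.37990196 194.17156863]
[321 183  29  33 434] [336.76267281 198.34792627]
[218 199  14  13 136] [224.27205882 204.85294118]
[284 213  29  34 393] [296.55470738 230.27989822]
[316 219  34  29 426] [333.02347418 234.66197183]
lid [584.3  -7.7 112. ]
hub [583.1  -9.7 109. ]
bot [595.2 139.8 115. ]
bowl [ 573.1 -178.    40. ]
tape [448.7  -8.1  24. ]
[241.3456236  204.10606776]
```

View pics/crop0.png

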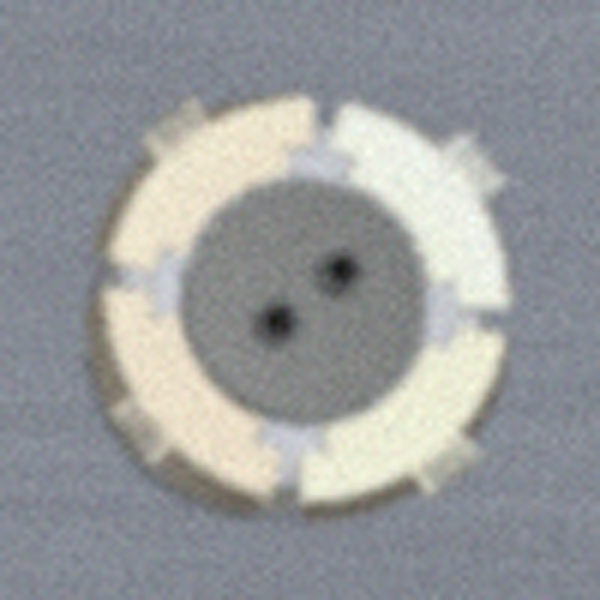

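View pics/crop1.png

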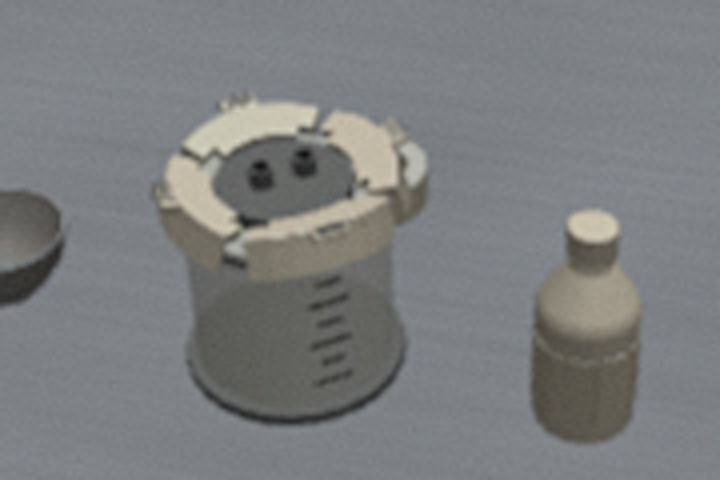

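```bash
python3 - <<'E'
from h import *
s=load('top0'); sc=load('scene0')
C=ray(s,316.7,215.5,109);print('C',C, 'scene pix',proj(sc,C)*1)
# grey hub contour in top
im=s['pixels'].astype(int); g=im.sum(2)/3; sub=np.zeros_like(g,np.uint8)
yy,xx=np.mgrid[:420,:560]
m=((g<110)&(np.hypot(xx-316.7,yy-215.5)<19.8)).astype(np.uint8)
c=max(cv2.findContours(m,0,2)[0],key=cv2.contourArea); print('hub ell',cv2.fitEllipse(c))
(u,v),_,_=cv2.fitEllipse(c);C=ray(s,u,v,109);print(C)
# scene hub midpoint between stubs: crop (260,175),(303,160) tops ~z119
a=ray(sc,170+260/4,160+168/4,119);b=ray(sc,170+303/4,160+153/4,119);print('stubs scene',a,b,(a+b)/2)
a=ray(s,266+277/6,165+320/6,119);b=ray(s,266+340/6,165+270/6,119);print('stubs top',a,b,(a+b)/2)
for p in [(300.38,194.17),(336.76,198.35),(296.55,230.28),(333.02,234.66)]:
    w=ray(s,*p,115);d=w-C;print(w.round(1),np.hypot(*d[:2]).round(1),np.degrees(np.arctan2(d[1],d[0])).round(1))
print('tabs')
for p in [(175,128),(473,165),(143,430),(447,465)]:
    w=ray(s,266+p[0]/6,165+p[1]/6,120);d=w-C;print(w.round(1),np.hypot(*d[:2]).round(1),np.degrees(np.arctan2(d[1],d[0])).round(1))
E
```

```text
C [583.86452434  -9.17315523 109.        ] scene pix [240.89389418 203.78831463]
hub ell ((316.68212890625, 215.5), (38.717323303222656, 38.95759963989258), 90.0)
[583.86354268  -9.14392065 109.        ]
stubs scene [594.03926401 -16.65952437 119.        ] [577.79088617  -0.84641791 119.        ] [585.91507509  -8.75297114 119.        ]
stubs top [577.83454906  -0.75787726 119.        ] [591.88703339 -17.45556822 119.        ] [584.86079123  -9.10672274 119.        ]
[617.1  18.8 115. ] 43.4 40.0
[612.3 -40.7 115. ] 42.5 -48.0
[558.2  23.6 115. ] 41.6 128.1
[553.  -35.3 115. ] 40.4 -139.7
tabs
[628.8  27.9 120. ] 58.2 39.5
[621.6 -52.9 120. ] 57.8 -49.3
[547.3  34.4 120. ] 56.9 130.1
[540.5 -46.6 120. ] 57.3 -139.1
```

{"method": "drive_tool", "body": {"moves": [[[30, -40, 10], -7], [[60, -80, 20], -14], [[90, -120, 20], -20], [[120, -155, 20], -27], [[150, -190, 20], -34], [[180, -225, 20], -41], [[200, -260, 20], -48], [[220, -290, 20], -55]], "fingers": 0, "squeeze": 40}}

```text
time: 0.82
tool_pos: [462.7, 275.7, 239.4]
tcp_rot: [-180.0, -0.0, 98.9]
ft_force: [0.4, 0.2, -0.1]
finger_gap: -0.2
```

```bash
python3 - <<'E'
from h import *
s=snap('wrist','w1'); snap('scene','s1')
print(r.sense()['joint_pos'].round(1))
E
```

```text
[25.  -2.4 93.4 -0.1 89.  16.4]
```

View pics/w1.png

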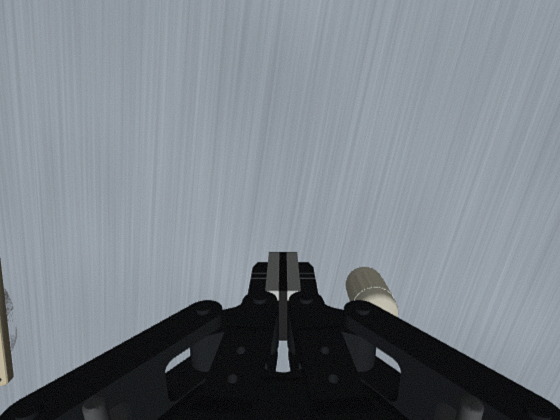

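View pics/s1.png

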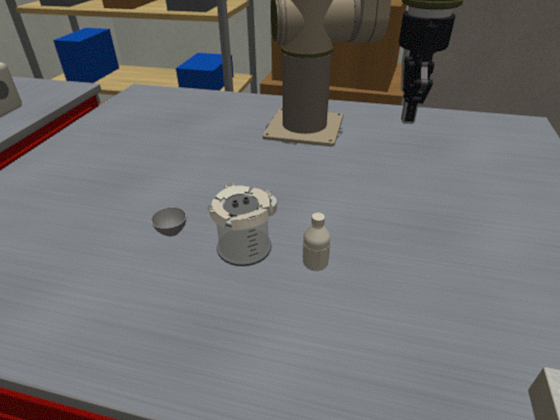

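Closed tips are compact: about 17 mm thick at pixel (283,255). The lid centre is about (584,-9), with sections at azimuths 40, 130, -140 and -50 degrees. Next I'll hover over the section at 130 degrees.

{"method": "drive_tool", "body": {"moves": [[[10, -30, 0], 7], [[20, -65, 0], 14], [[30, -100, 0], 21], [[40, -135, 0], 28], [[50, -165, 0], 31], [[60, -195, 0], 31], [[72, -222, -20], 31], [[72, -222, -40], 31]]}}

```text
time: 1.58
tool_pos: [536.3, 51.4, 200.5]
tcp_rot: [179.9, 0.2, 130.2]
ft_force: [0.2, 0.7, 0.1]
finger_gap: -0.0
```

```bash
python3 - <<'E'
from h import *
snap('wrist','w2'); x=r.sense();print(x['time'],x['tool_pos'],x['tcp_rot'],x['ft_force'],x['joint_pos'].round(1))
E
```

```text
1.6333 [532.62564327  53.47573502 194.43797052] [-1.79768617e+02 -1.67423693e-01  1.30151642e+02] [-2.53593502  0.8572047  -4.35581342] [  0.3  -1.5  97.2  -0.   84.6 -39.9]
```

View pics/w2.png

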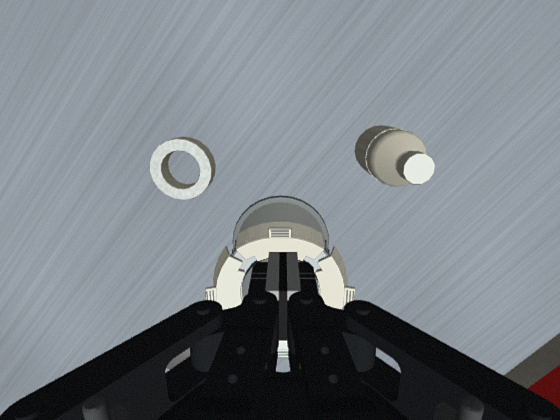

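{"method": "drive_tool", "body": {"moves": [[[7, -9, -5], 0], [[14, -18, -10], 0], [[20, -26, -15], 0], [[20, -26, -25], 0], [[20, -26, -35], 0], [[20, -26, -40], 0], [[20, -26, -40], 0], [[20, -26, -40], 0]]}}

```text
time: 2.3
tool_pos: [553.3, 30.0, 159.0]
tcp_rot: [-180.0, -0.1, 130.3]
ft_force: [0.0, -0.4, 0.6]
finger_gap: 0.2
```

```bash
python3 - <<'E'
from h import *
snap('wrist','w3');snap('scene','s3'); x=r.sense();print(x['time'],x['tool_pos'],x['tcp_rot'],x['ft_force'],x['joint_pos'].round(1))
E
```

```text
2.4 [554.0584339   29.83440444 160.08056467] [1.79968624e+02 2.53039368e-02 1.30312461e+02] [ 0.12784839 -0.04387478 -1.22271993] [ -2.2   2.5  96.8   0.   80.7 -42.5]
```

View pics/w3.png

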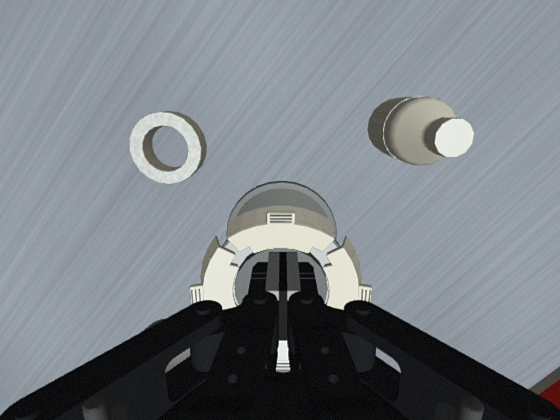

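View pics/s3.png

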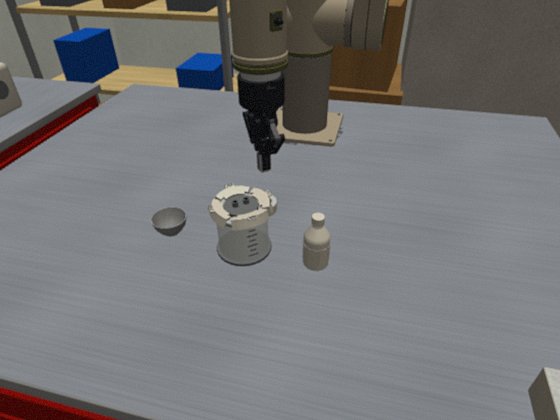

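```bash
python3 - <<'E'
from h import *
sc=load('s3');w=load('w3')
for p in [(553.5,29.5,137.5),(553,28,115),(584,-9,109)]: print(p,proj(sc,p),proj(w,p))
for i in range(2): print(r.sense()['tool_pos'])
c=sc['pixels'][140:260,170:350,::-1]; cv2.imwrite('pics/c3.png',cv2.resize(c,None,fx=4,fy=4,interpolation=cv2.INTER_CUBIC))
print(ray(w,281,236,115), w['xyz'])
E
```

```text
(553.5, 29.5, 137.5) [264.40952959 185.1584916 ] [282.34911797 242.6351842 ]
(553, 28, 115) [264.09437694 194.73579106] [280.33495043 229.87753926]
(584, -9, 109) [240.958194   203.84133368] [280.18743533 289.58466786]
[554.0584339   29.83440444 160.08056467]
[554.0584339   29.83440444 160.08056467]
[556.12374034  24.97517753 115.        ] [503.52885286  88.92246694 314.00126982]
```

View pics/c3.png

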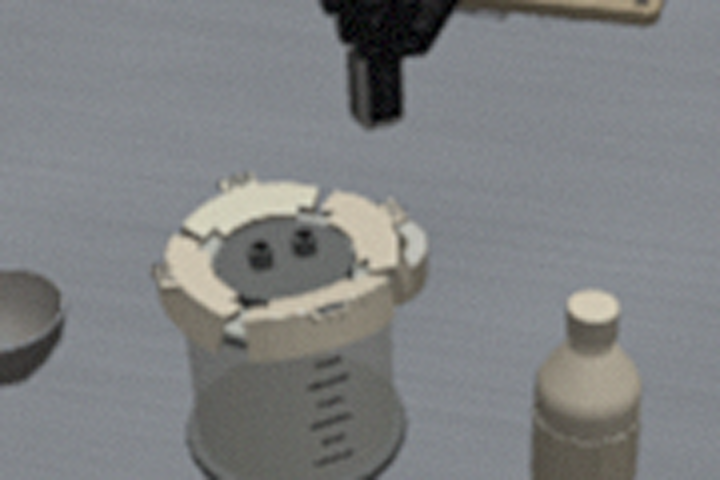

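```bash
python3 - <<'E'
from h import *
sc=load('s3');w=load('w3')
def line(s,u,v):
    d=rot(s)@np.linalg.solve(s['camera_matrix'],[u,v,1]); return np.array(s['xyz']),d/np.linalg.norm(d)
for (uw,vw) in [(283,252),(283,258)]:
    a,d=line(sc,264,170.5);b,e=line(w,uw,vw)
    t=np.linalg.lstsq(np.c_[d,-e],b-a,rcond=None)[0]; print(a+d*t[0],b+e*t[1])
for z in (138,145,150,155,160,170,180): print(z,proj(w,(554,30,z)),proj(sc,(554,30,z)))
cv2.imwrite('pics/c4.png',cv2.convertScaleAbs(cv2.resize(w['pixels'][170:350,190:370,::-1],(720,600),interpolation=cv2.INTER_CUBIC),alpha=1.5))
E
```

```text
[549.71057716  28.60997897 167.29679373] [549.3023325   35.02401145 164.85362262]
[551.12267306  29.03814179 168.18488938] [550.90019537  33.1367882  166.56262247]
138 [283.54834581 242.88880422] [264.58442266 185.11068246]
145 [283.57482858 247.90422938] [264.46914562 181.97923841]
150 [283.59495052 251.71501443] [264.38601065 179.72091761]
155 [283.61617041 255.73373198] [264.30220473 177.44437094]
160 [283.63858062 259.97787787] [264.2177197  175.14937685]
170 [283.68739642 269.22283545] [264.04667908 170.50314222]
180 [283.74238089 279.63604227] [263.87282082 165.78036802]
```

View pics/c4.png

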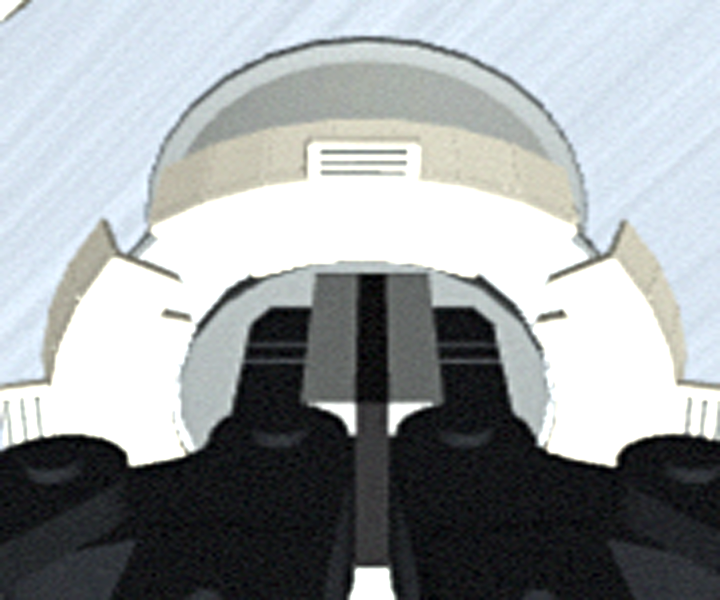

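```bash
python3 - <<'E'
from h import *
w=load('w3')
print(proj(w,(448.7,-8.1,24)),proj(w,(595.2,139.8,115)))
for z in (137,150,160,165,170): print(z,proj(w,(547,38.4,z)))
t=load('top0')
# canister tab in wrist: seen (281,218), z120 
print(ray(w,281,218,120)); print(proj(w,(547.3,34.4,120)))
s=snap('top','t3')
cv2.imwrite('pics/t3c.png',cv2.convertScaleAbs(cv2.resize(s['pixels'][140:290,216:416,::-1],None,fx=4,fy=4,interpolation=cv2.INTER_CUBIC),alpha=1.6))
E
```

```text
[164.77814517 150.10199142] [453.69706601 139.93648693]
137 [283.70858611 224.82805587]
150 [283.77127806 233.29654899]
160 [283.82584617 240.6676651 ]
165 [283.85553977 244.67870695]
170 [283.88703462 248.93306369]
[546.89458452  35.94935153 120.        ]
[279.91011089 220.15386412]
```

View pics/t3c.png

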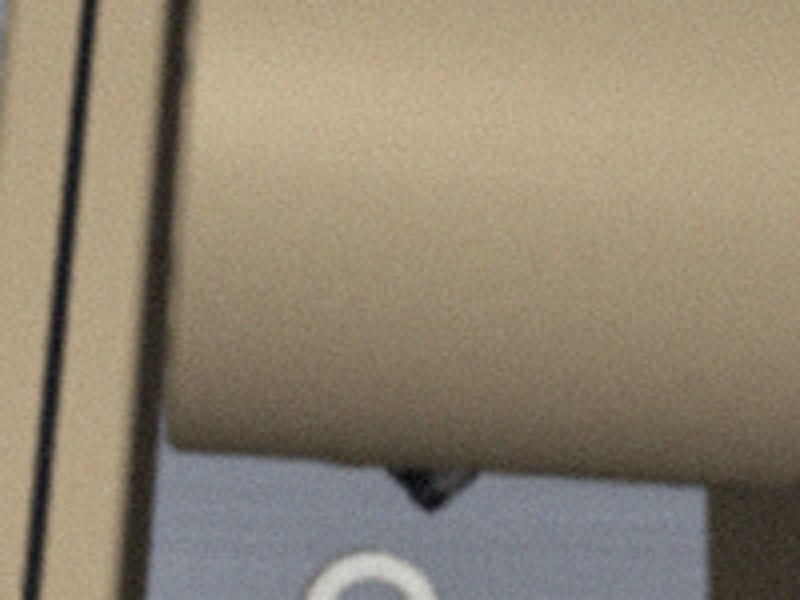

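{"method": "drive_tool", "body": {"moves": [[[0, 0, -3], 0], [[0, 0, -6], 0], [[0, 0, -9], 0], [[0, 0, -12], 0], [[0, 0, -13], 0], [[0, 0, -13], 0], [[0, 0, -13], 0], [[0, 0, -13], 0]]}}

```text
time: 3.12
tool_pos: [554.0, 29.5, 146.7]
tcp_rot: [180.0, 0.0, 130.3]
ft_force: [0.3, -0.6, 0.5]
finger_gap: -0.2
```

```bash
python3 - <<'E'
from h import *
sc=snap('scene','s5');x=r.sense();print(x['tool_pos'],x['ft_force'])
c=sc['pixels'][140:260,170:350,::-1]; cv2.imwrite('pics/c5.png',cv2.resize(c,None,fx=4,fy=4,interpolation=cv2.INTER_CUBIC))
E
```

```text
[554.02634703  29.49689081 146.75854195] [-0.4000627  -0.10874518 -0.70176633]
```

View pics/c5.png

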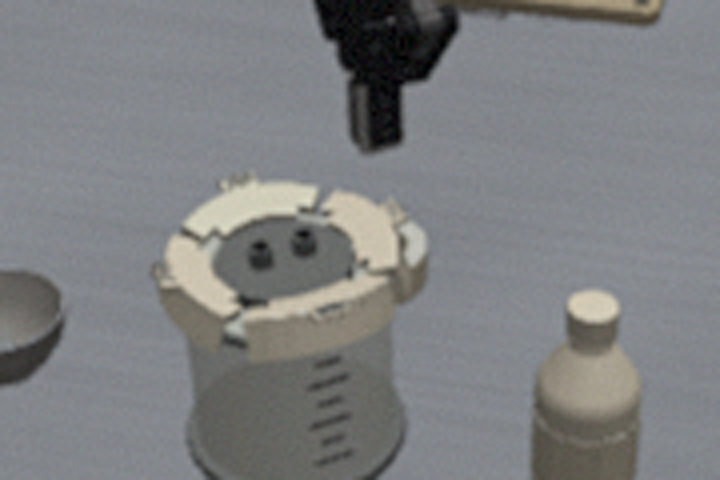

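{"method": "drive_tool", "body": {"moves": [[[0, 0, -2], 0], [[0, 0, -4], 0], [[0, 0, -6], 0], [[0, 0, -8], 0], [[0, 0, -10], 0], [[0, 0, -12], 0], [[0, 0, -12], 0], [[0, 0, -12], 0]]}}

```text
time: 3.83
tool_pos: [553.8, 29.6, 134.3]
tcp_rot: [-180.0, -0.0, 130.3]
ft_force: [0.2, -0.2, -0.3]
finger_gap: 0.1
```

```bash
python3 - <<'E'
from h import *
sc=snap('scene','s6');x=r.sense();print(x['tool_pos'],x['ft_force']);snap('wrist','w6')
print(ray(load('s5'),264,177.5,125))
c=sc['pixels'][140:260,170:350,::-1]; cv2.imwrite('pics/c6.png',cv2.resize(c,None,fx=4,fy=4,interpolation=cv2.INTER_CUBIC))
E
```

```text
[553.90024851  29.52571834 134.56883792] [-1.26264798  0.02463166  0.41389929]
[508.41820718  15.55024869 125.        ]
```

View pics/c6.png

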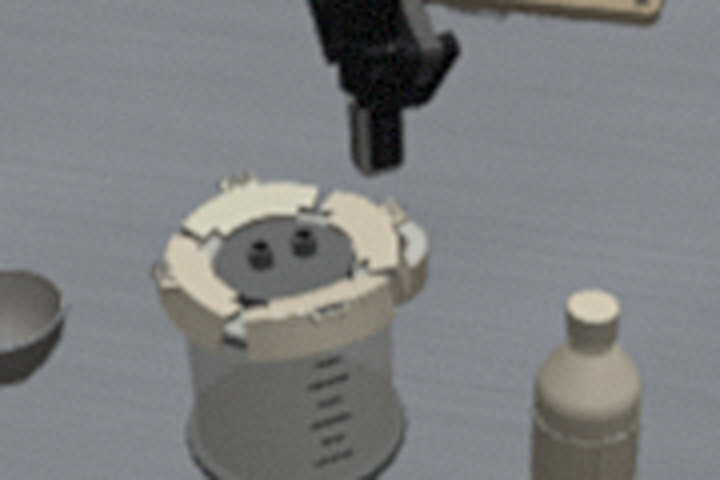

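View pics/w6.png

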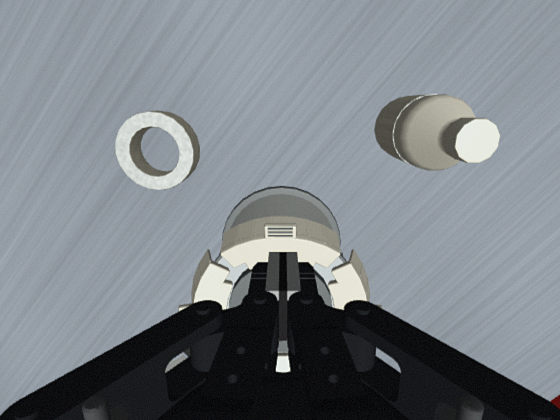

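{"method": "drive_tool", "body": {"moves": [[[0, 0, -2], 0], [[0, 0, -4], 0], [[0, 0, -6], 0], [[0, 0, -8], 0], [[0, 0, -10], 0], [[0, 0, -12], 0], [[0, 0, -14], 0], [[0, 0, -14], 0]]}}

```text
time: 4.6
tool_pos: [553.6, 29.5, 120.0]
tcp_rot: [-180.0, -0.0, 130.3]
ft_force: [-0.3, 1.4, -0.2]
finger_gap: -0.2
```

```bash
python3 - <<'E'
from h import *
sc=snap('scene','s7');x=r.sense();print(x['tool_pos'],x['ft_force'])
c=sc['pixels'][140:260,170:350,::-1]; cv2.imwrite('pics/c7.png',cv2.resize(c,None,fx=4,fy=4,interpolation=cv2.INTER_CUBIC))
E
```

```text
[553.63366875  29.51871404 120.19297033] [-0.54545501 -0.0981087   0.3106769 ]
```

View pics/c7.png

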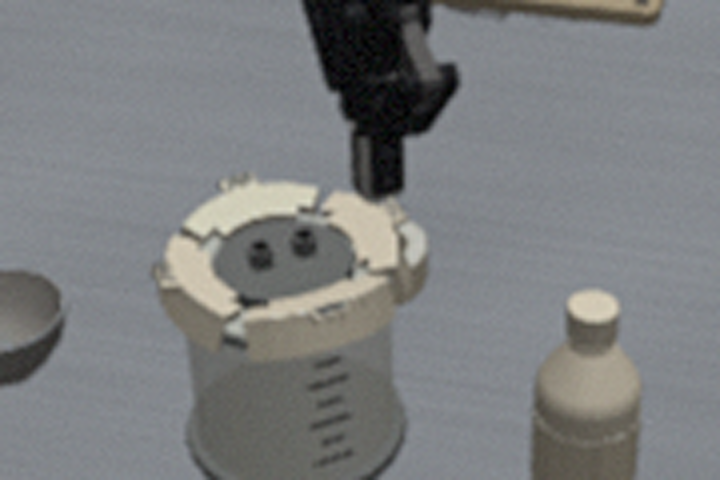

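{"method": "drive_tool", "body": {"moves": [[[0, 0, -1], 0], [[0, 0, -2], 0], [[0, 0, -3], 0], [[0, 0, -4], 0], [[0, 0, -5], 0], [[0, 0, -6], 0], [[0, 0, -7], 0], [[0, 0, -7], 0]]}}

```text
time: 5.32
tool_pos: [553.7, 29.5, 113.3]
tcp_rot: [-180.0, -0.0, 130.3]
ft_force: [0.4, 0.9, -0.2]
finger_gap: -0.1
```

{"method": "drive_tool", "body": {"moves": [[[0, 0, -0.5], 0], [[0, 0, -1], 0], [[0, 0, -1.5], 0], [[0, 0, -2], 0], [[0, 0, -2.5], 0], [[0, 0, -3], 0], [[0, 0, -4], 0], [[0, 0, -4], 0]]}}

```text
time: 5.98
tool_pos: [553.7, 29.5, 109.3]
tcp_rot: [-180.0, -0.0, 130.3]
ft_force: [-0.1, 0.4, 0.0]
finger_gap: 0.0
```

```bash
python3 - <<'E'
from h import *
sc=snap('scene','s8');x=r.sense();print(x['tool_pos'],x['ft_force']);w=snap('wrist','w8')
c=sc['pixels'][140:260,170:350,::-1]; cv2.imwrite('pics/c8.png',cv2.resize(c,None,fx=4,fy=4,interpolation=cv2.INTER_CUBIC))
cv2.imwrite('pics/c8w.png',cv2.convertScaleAbs(cv2.resize(w['pixels'][170:350,190:370,::-1],(720,600),interpolation=cv2.INTER_CUBIC),alpha=.9))
E
```

```text
[553.76576208  29.49238176 109.37702899] [-0.12522969 -0.27787575 -0.83669113]
```

View pics/c8.png

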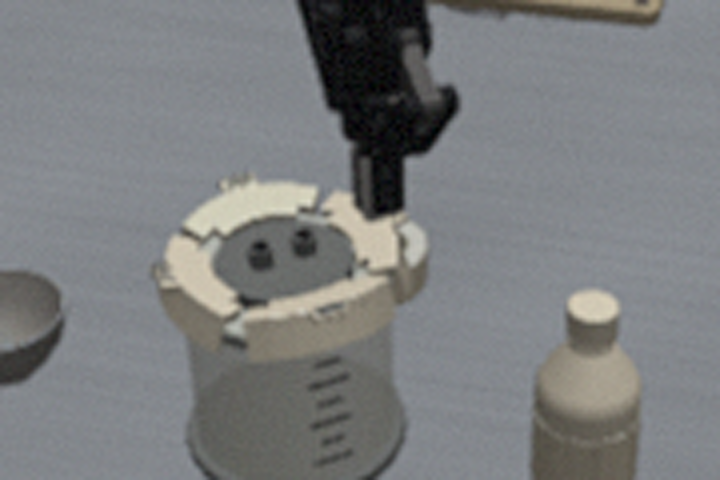

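View pics/c8w.png

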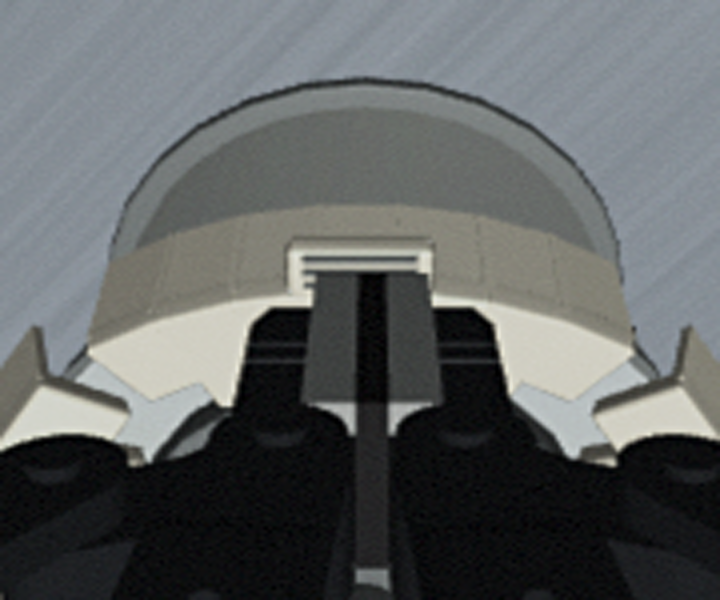

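{"method": "drive_tool", "body": {"moves": [[[1, -1, 0], 0], [[2, -2, 0], 0], [[2, -2, -0.5], 0], [[2, -2, -1], 0], [[2, -2, -1.5], 0], [[2, -2, -2], 0], [[2, -2, -2], 0], [[2, -2, -2], 0]]}}

```text
time: 6.75
tool_pos: [555.8, 27.5, 107.5]
tcp_rot: [-180.0, -0.0, 130.3]
ft_force: [-0.4, 0.7, 0.2]
finger_gap: 0.2
```

{"method": "drive_tool", "body": {"moves": [[[0, 0, -0.5], 0], [[0, 0, -1], 0], [[0, 0, -1.5], 0], [[0, 0, -2], 0], [[0, 0, -2], 0], [[0, 0, -2], 0], [[0, 0, -2], 0], [[0, 0, -2], 0]]}}

```text
time: 7.42
tool_pos: [555.9, 27.5, 105.6]
tcp_rot: [180.0, 0.0, 130.3]
ft_force: [-0.1, 0.3, 1.1]
finger_gap: -0.1
```

{"method": "drive_tool", "body": {"moves": [[[0, 0, -0.5], 0], [[0, 0, -1], 0], [[0, 0, -1.5], 0], [[0, 0, -2], 0], [[0, 0, -2], 0], [[0, 0, -2], 0], [[0, 0, -2], 0], [[0, 0, -2], 0]]}}

```text
time: 8.08
tool_pos: [556.0, 27.6, 103.8]
tcp_rot: [180.0, 0.0, 130.3]
ft_force: [-1.1, 2.1, 4.4]
finger_gap: -0.1
```

{"method": "drive_tool", "body": {"moves": [[[0, 0, -0.5], 0], [[0, 0, -1], 0], [[0, 0, -1.5], 0], [[0, 0, -2], 0], [[0, 0, -2], 0], [[0, 0, -2], 0], [[0, 0, -2], 0], [[0, 0, -2], 0]]}}

```text
time: 8.75
tool_pos: [556.0, 27.5, 101.5]
tcp_rot: [180.0, 0.0, 130.3]
ft_force: [-0.3, 1.7, 3.6]
finger_gap: -0.1
```

Contact, and the force is rising. I'll continue to the hard stop.

{"method": "drive_tool", "body": {"moves": [[[0, 0, -0.5], 0], [[0, 0, -1], 0], [[0, 0, -1.5], 0], [[0, 0, -2], 0], [[0, 0, -2], 0], [[0, 0, -2], 0], [[0, 0, -2], 0], [[0, 0, -2], 0]]}}

```text
time: 9.42
tool_pos: [555.8, 27.3, 99.3]
tcp_rot: [-180.0, 0.0, 130.3]
ft_force: [-0.7, 0.4, 2.2]
finger_gap: -0.3
```

{"method": "drive_tool", "body": {"moves": [[[0, 0, -0.5], 0], [[0, 0, -1], 0], [[0, 0, -1], 0], [[0, 0, -1], 0], [[0, 0, -1], 0], [[0, 0, -1], 0], [[0, 0, -1], 0], [[0, 0, -1], 0]]}}

```text
time: 10.08
tool_pos: [555.9, 27.5, 98.5]
tcp_rot: [-180.0, 0.0, 130.3]
ft_force: [0.1, 0.0, -0.6]
finger_gap: 0.0
```

{"method": "drive_tool", "body": {"moves": [[[0, 0, -0.5], 0], [[0, 0, -1], 0], [[0, 0, -1], 0], [[0, 0, -1], 0], [[0, 0, -1], 0], [[0, 0, -1], 0], [[0, 0, -1], 0], [[0, 0, -1], 0]]}}

```text
time: 10.75
tool_pos: [556.0, 27.6, 97.7]
tcp_rot: [180.0, 0.0, 130.3]
ft_force: [-0.1, -0.2, 2.0]
finger_gap: 0.0
```

```bash
python3 - <<'E'
from h import *
sc=snap('scene','s9');x=r.sense();print(x['tool_pos'],x['ft_force']);w=snap('wrist','w9')
c=sc['pixels'][140:260,170:350,::-1]; cv2.imwrite('pics/c9.png',cv2.resize(c,None,fx=4,fy=4,interpolation=cv2.INTER_CUBIC))
cv2.imwrite('pics/c9w.png',cv2.convertScaleAbs(cv2.resize(w['pixels'][170:350,190:370,::-1],(720,600),interpolation=cv2.INTER_CUBIC),alpha=.9))
E
```

```text
[555.96242597  27.53399566  97.64569448] [-0.83570989  1.18666664  2.49774997]
```

View pics/c9.png

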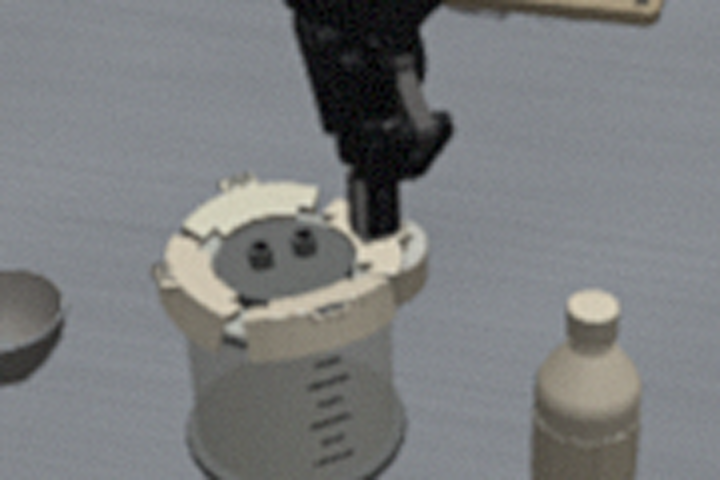

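View pics/c9w.png

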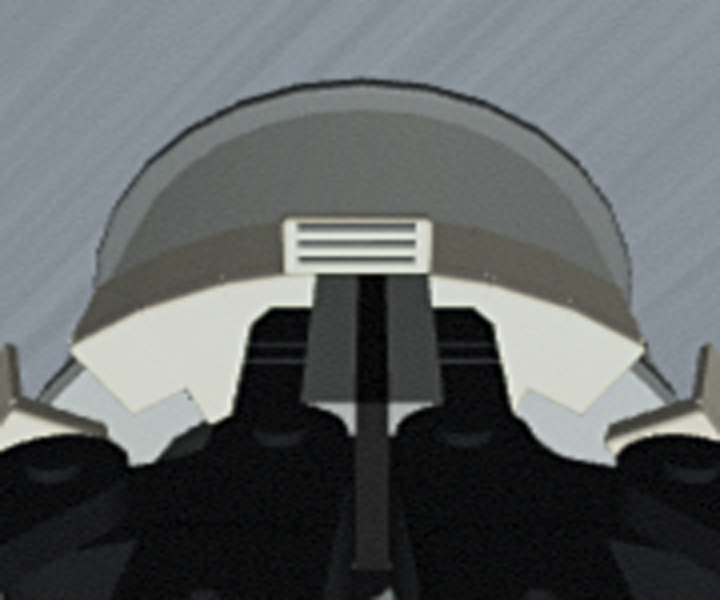

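The section is down: its tab now shows flat at crop (358,245), and the force is building again. I'll press on to the stop.

{"method": "drive_tool", "body": {"moves": [[[0, 0, -0.5], 0], [[0, 0, -1], 0], [[0, 0, -1], 0], [[0, 0, -1], 0], [[0, 0, -1], 0], [[0, 0, -1], 0], [[0, 0, -1], 0], [[0, 0, -1], 0]]}}

```text
time: 11.52
tool_pos: [556.0, 27.6, 97.3]
tcp_rot: [180.0, 0.0, 130.3]
ft_force: [-3.2, 0.6, 7.4]
finger_gap: -0.1
```

{"method": "drive_tool", "body": {"moves": [[[0, 0, -0.5], 0], [[0, 0, -1], 0], [[0, 0, -1], 0], [[0, 0, -1], 0], [[0, 0, -1], 0], [[0, 0, -1], 0], [[0, 0, -1], 0], [[0, 0, -1], 0]]}}

```text
time: 12.18
tool_pos: [556.0, 27.6, 97.1]
tcp_rot: [180.0, 0.0, 130.3]
ft_force: [-7.4, 0.4, 14.2]
finger_gap: 0.2
```

{"method": "drive_tool", "body": {"moves": [[[0, 0, 5], 0], [[0, 0, 13], 0], [[0, 0, 22], 0], [[12, -1, 25], 0], [[28, -3, 25], 0], [[44, -5, 25], 0], [[58, -6, 25], 0], [[64, -6.5, 25], 0]]}}

```text
time: 12.85
tool_pos: [621.5, 20.7, 121.2]
tcp_rot: [179.9, 0.1, 130.3]
ft_force: [0.6, 0.2, 0.5]
finger_gap: -0.2
```

{"method": "drive_tool", "body": {"moves": [[[0, 0, 0], 0], [[0, 0, -4], 0], [[0, 0, -8], 0], [[0, 0, -12], 0], [[0, 0, -14], 0], [[0, 0, -16], 0], [[0, 0, -17], 0], [[0, 0, -18], 0]]}}

```text
time: 13.52
tool_pos: [619.9, 21.3, 103.1]
tcp_rot: [180.0, -0.0, 130.3]
ft_force: [-2.0, 2.0, 4.1]
finger_gap: 0.0
```

```bash
python3 - <<'E'
from h import *
sc=snap('scene','s10');x=r.sense();print(x['tool_pos'],x['ft_force']);w=snap('wrist','w10')
c=sc['pixels'][140:260,170:350,::-1]; cv2.imwrite('pics/c10.png',cv2.resize(c,None,fx=4,fy=4,interpolation=cv2.INTER_CUBIC))
cv2.imwrite('pics/c10w.png',cv2.convertScaleAbs(cv2.resize(w['pixels'][170:350,190:370,::-1],(720,600),interpolation=cv2.INTER_CUBIC),alpha=.9))
E
```

```text
[619.90085155  21.337598   102.86287711] [-1.3155403   2.09423426  3.11440809]
```

View pics/c10.png

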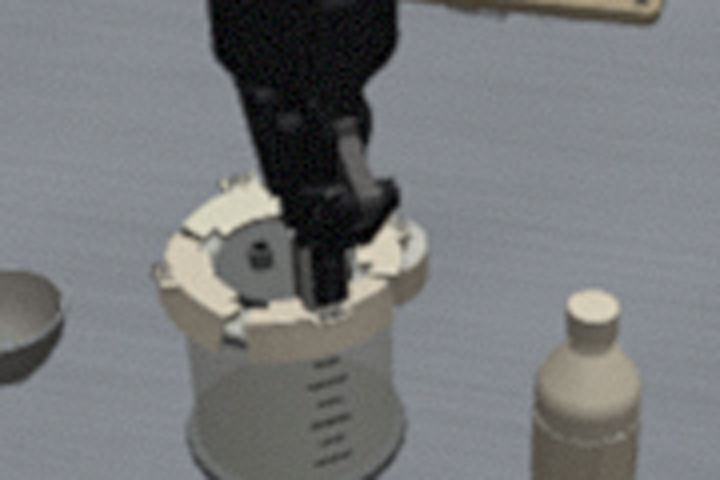

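View pics/c10w.png

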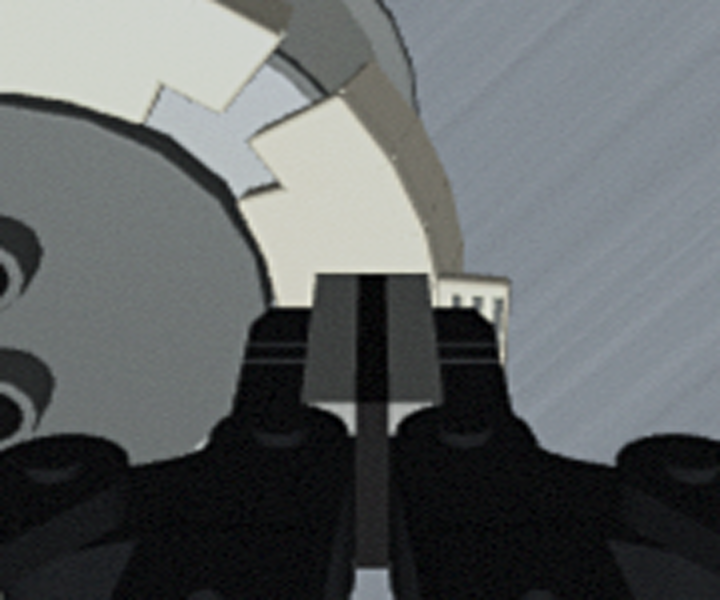

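The tip sits squarely on the second section, and the first stays shut. I'll press this one down.

{"method": "drive_tool", "body": {"moves": [[[0, 0, -1], 0], [[0, 0, -2], 0], [[0, 0, -3], 0], [[0, 0, -4], 0], [[0, 0, -5], 0], [[0, 0, -6], 0], [[0, 0, -6.5], 0], [[0, 0, -6.5], 0]]}}

```text
time: 14.28
tool_pos: [620.4, 20.9, 97.2]
tcp_rot: [180.0, 0.1, 130.3]
ft_force: [-2.5, 1.6, 10.2]
finger_gap: 0.1
```

{"method": "drive_tool", "body": {"moves": [[[0, 0, -0.5], 0], [[0, 0, -0.5], 0], [[0, 0, -0.5], 0], [[0, 0, -0.5], 0], [[0, 0, -0.5], 0], [[0, 0, -0.5], 0], [[0, 0, -0.5], 0], [[0, 0, -0.5], 0]]}}

```text
time: 14.95
tool_pos: [620.5, 20.9, 97.1]
tcp_rot: [179.9, 0.1, 130.3]
ft_force: [-4.0, 2.6, 13.2]
finger_gap: -0.2
```

{"method": "drive_tool", "body": {"moves": [[[0, 0, 5], 0], [[0, 0, 13], 0], [[0, 0, 22], 0], [[-1, -12, 25], 0], [[-3, -28, 25], 0], [[-5, -44, 25], 0], [[-6, -58, 25], 0], [[-6, -66, 25], 0]]}}

```text
time: 15.62
tool_pos: [613.6, -47.3, 120.7]
tcp_rot: [-180.0, 0.0, 130.2]
ft_force: [0.5, 0.3, -0.0]
finger_gap: -0.3
```

{"method": "drive_tool", "body": {"moves": [[[0, 0, 0], 0], [[0, 0, -4], 0], [[0, 0, -8], 0], [[0, 0, -12], 0], [[0, 0, -14], 0], [[0, 0, -16], 0], [[0, 0, -17], 0], [[0, 0, -18], 0]]}}

```text
time: 16.28
tool_pos: [614.0, -44.7, 102.9]
tcp_rot: [180.0, 0.0, 130.3]
ft_force: [-2.6, 0.0, 3.3]
finger_gap: 0.0
```

```bash
python3 - <<'E'
from h import *
sc=snap('scene','s11');x=r.sense();print(x['tool_pos'],x['ft_force']);w=snap('wrist','w11')
c=sc['pixels'][140:260,170:350,::-1]; cv2.imwrite('pics/c11.png',cv2.resize(c,None,fx=4,fy=4,interpolation=cv2.INTER_CUBIC))
cv2.imwrite('pics/c11w.png',cv2.convertScaleAbs(cv2.resize(w['pixels'][170:350,190:370,::-1],(720,600),interpolation=cv2.INTER_CUBIC),alpha=.9))
E
```

```text
[614.01729691 -44.80607519 102.73795759] [-0.73913098  0.2967838   2.5639496 ]
```

View pics/c11.png

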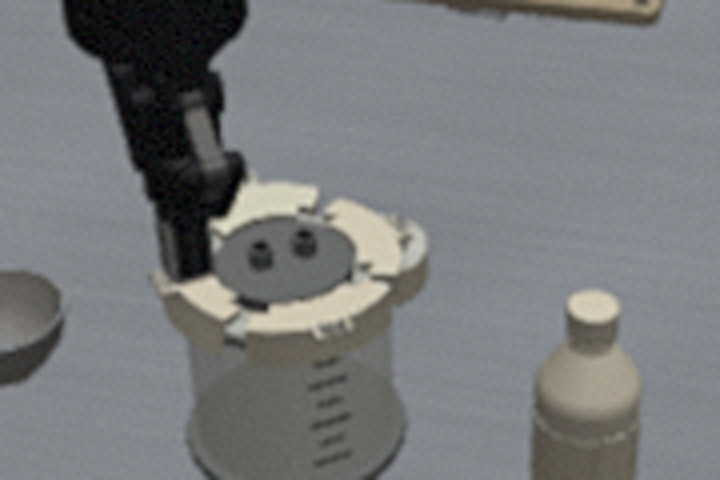

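View pics/c11w.png

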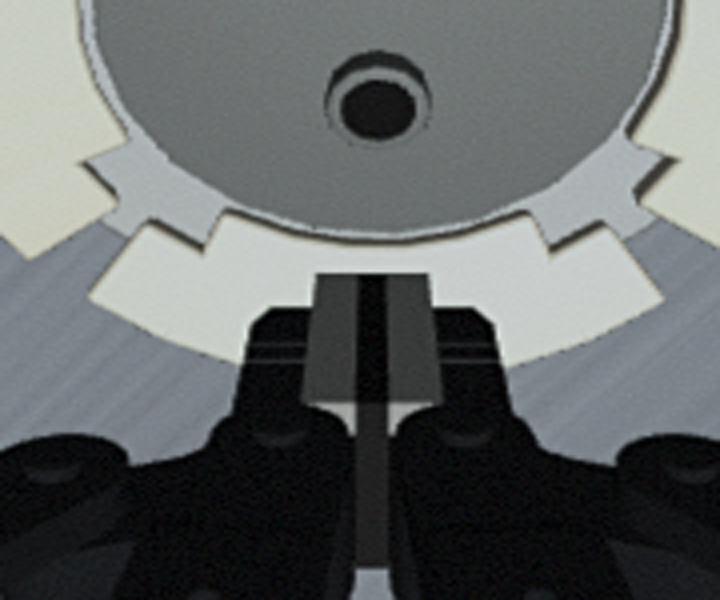

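The second section shows flat. The tip is seated on the third, so I'll press.

{"method": "drive_tool", "body": {"moves": [[[0, 0, -1], 0], [[0, 0, -2], 0], [[0, 0, -3], 0], [[0, 0, -4], 0], [[0, 0, -5], 0], [[0, 0, -6], 0], [[0, 0, -6.5], 0], [[0, 0, -6.5], 0]]}}

```text
time: 17.05
tool_pos: [614.3, -45.1, 97.2]
tcp_rot: [180.0, 0.0, 130.3]
ft_force: [-2.3, -0.5, 10.1]
finger_gap: -0.1
```

{"method": "drive_tool", "body": {"moves": [[[0, 0, -0.5], 0], [[0, 0, -0.5], 0], [[0, 0, -0.5], 0], [[0, 0, -0.5], 0], [[0, 0, -0.5], 0], [[0, 0, -0.5], 0], [[0, 0, -0.5], 0], [[0, 0, -0.5], 0]]}}

```text
time: 17.72
tool_pos: [614.4, -45.2, 97.2]
tcp_rot: [180.0, 0.1, 130.3]
ft_force: [-3.7, -0.9, 13.3]
finger_gap: -0.0
```

{"method": "drive_tool", "body": {"moves": [[[0, 0, 5], 0], [[0, 0, 13], 0], [[0, 0, 22], 0], [[-12, 1, 25], 0], [[-28, 3, 25], 0], [[-44, 5, 25], 0], [[-58, 6, 25], 0], [[-65.5, 6, 25], 0]]}}

```text
time: 18.38
tool_pos: [547.0, -38.6, 120.7]
tcp_rot: [-180.0, -0.0, 130.3]
ft_force: [-0.2, -0.6, 0.1]
finger_gap: 0.1
```

{"method": "drive_tool", "body": {"moves": [[[0, 0, 0], 0], [[0, 0, -4], 0], [[0, 0, -8], 0], [[0, 0, -12], 0], [[0, 0, -14], 0], [[0, 0, -16], 0], [[0, 0, -17], 0], [[0, 0, -18], 0]]}}

```text
time: 19.05
tool_pos: [548.7, -39.1, 102.9]
tcp_rot: [-180.0, 0.0, 130.3]
ft_force: [-2.1, 0.1, 4.1]
finger_gap: 0.2
```

```bash
python3 - <<'E'
from h import *
sc=snap('scene','s12');x=r.sense();print(x['tool_pos'],x['ft_force']);w=snap('wrist','w12')
c=sc['pixels'][140:260,170:350,::-1]; cv2.imwrite('pics/c12.png',cv2.resize(c,None,fx=4,fy=4,interpolation=cv2.INTER_CUBIC))
cv2.imwrite('pics/c12w.png',cv2.convertScaleAbs(cv2.resize(w['pixels'][170:350,190:370,::-1],(720,600),interpolation=cv2.INTER_CUBIC),alpha=.9))
E
```

```text
[548.60396593 -39.09752775 102.70100846] [-1.2070949  -0.73600967  2.89013291]
```

View pics/c12.png

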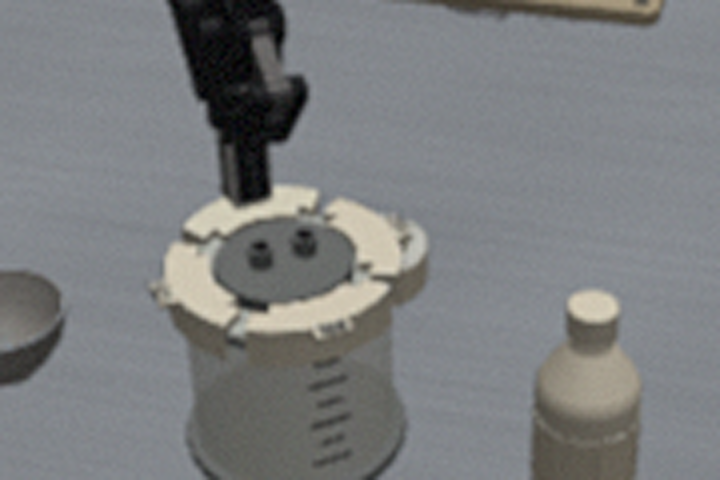

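View pics/c12w.png

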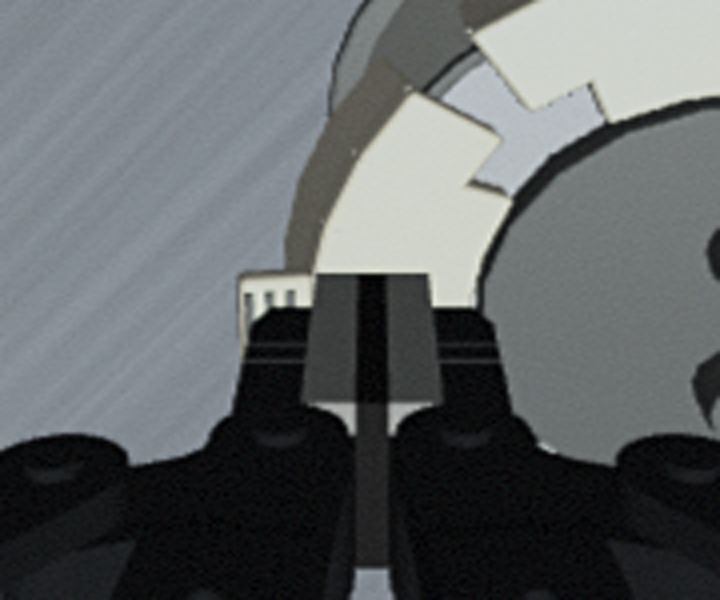

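The tip is on the fourth section, and the other three look flat. Pressing.

{"method": "drive_tool", "body": {"moves": [[[0, 0, -1], 0], [[0, 0, -2], 0], [[0, 0, -3], 0], [[0, 0, -4], 0], [[0, 0, -5], 0], [[0, 0, -6], 0], [[0, 0, -6.5], 0], [[0, 0, -6.5], 0]]}}

```text
time: 19.82
tool_pos: [548.6, -39.1, 97.2]
tcp_rot: [180.0, 0.0, 130.3]
ft_force: [-5.3, -1.2, 10.9]
finger_gap: 0.3
```

{"method": "drive_tool", "body": {"moves": [[[0, 0, -0.5], 0], [[0, 0, -0.5], 0], [[0, 0, -0.5], 0], [[0, 0, -0.5], 0], [[0, 0, -0.5], 0], [[0, 0, -0.5], 0], [[0, 0, -0.5], 0], [[0, 0, -0.5], 0]]}}

```text
time: 20.48
tool_pos: [548.7, -39.1, 97.1]
tcp_rot: [180.0, 0.0, 130.3]
ft_force: [-7.2, -0.7, 14.7]
finger_gap: 0.1
```

{"method": "drive_tool", "body": {"moves": [[[0, 0, 5], 0], [[0, 0, 15], 0], [[0, 0, 35], 0], [[-20, 30, 60], 0], [[-40, 60, 80], 0], [[-60, 95, 100], 0], [[-80, 130, 110], 0], [[-100, 165, 120], 0]]}}

```text
time: 21.15
tool_pos: [450.1, 123.3, 216.2]
tcp_rot: [179.9, 0.0, 130.2]
ft_force: [-0.0, 0.5, 0.4]
finger_gap: 0.2
```

{"method": "drive_tool", "body": {"moves": [[[-20, 35, 0], 0], [[-40, 70, 0], 0], [[-60, 105, 0], 0], [[-80, 140, 0], 0], [[-100, 175, 0], 0], [[-110, 200, 0], 0], [[-110, 200, 0], 0], [[-110, 200, 0], 0]]}}

```text
time: 21.82
tool_pos: [339.7, 323.3, 214.6]
tcp_rot: [-180.0, -0.0, 130.5]
ft_force: [-0.1, -0.6, 1.3]
finger_gap: 0.1
```

```bash
python3 - <<'E'
from h import *
sc=snap('scene','s13');x=r.sense();print(x['tool_pos'],x['ft_force']);s=snap('top','t13')
c=sc['pixels'][150:275,140:350,::-1]; cv2.imwrite('pics/c13.png',cv2.resize(c,None,fx=3.8,fy=3.8,interpolation=cv2.INTER_CUBIC))
cv2.imwrite('pics/t13c.png',cv2.convertScaleAbs(cv2.resize(s['pixels'][165:265,266:366,::-1],(600,600),interpolation=cv2.INTER_CUBIC),alpha=1.8))
a=load('top0')['pixels'].astype(int);d=np.abs(a-s['pixels']).sum(2)
for n,(u,v,h) in dict(bottle=(228,210,22),tape=(309,296,22),bowl=(405,229,25)).items(): print(n,d[v-h:v+h,u-h:u+h].mean(),np.percentile(d[v-h:v+h,u-h:u+h],99))
yy,xx=np.mgrid[:420,:560]; g=s['pixels'].mean(2)
m=((g<110)&(np.hypot(xx-316.7,yy-215.5)<19.8)).astype(np.uint8)
print(cv2.fitEllipse(max(cv2.findContours(m,0,2)[0],key=cv2.contourArea)))
E
```

```text
[340.28847752 322.31456382 214.48155576] [ 0.19389909 -0.43057366  0.48136177]
bottle 8.272210743801653 23.0
tape 8.411673553719009 24.65000000000009
bowl 8.3464 25.0
((316.68212890625, 215.5), (38.717323303222656, 38.95759963989258), 90.0)
```

View pics/c13.png

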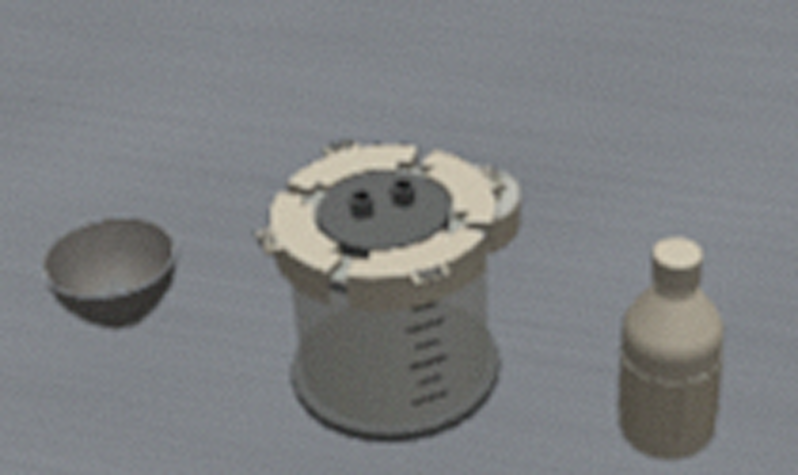

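View pics/t13c.png

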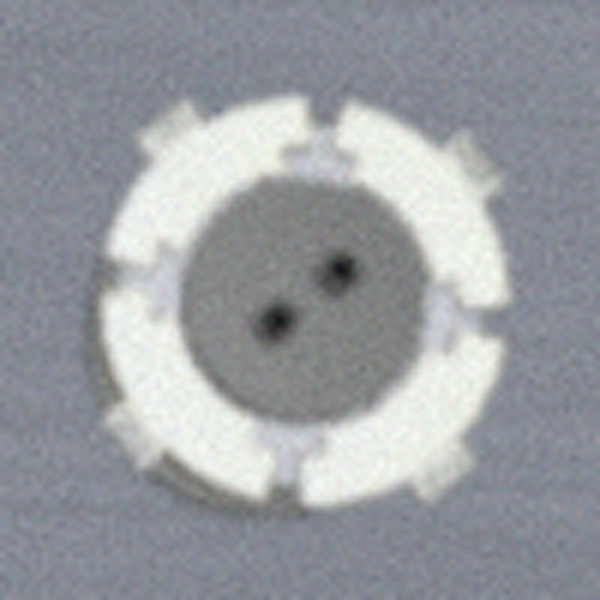

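All four sections now show the same shade, so they are level. The hub hasn't moved, and the bottle, tape and bowl are unchanged. The arm is clear.

```bash
python3 -c "
from bench import r
print(r.hand_in())"
```

```text
the job is handed in; nothing more can be done
None
```

All four lid sections are pressed shut, and I handed the job in at about 22 s on the robot's clock. Hand-in reports no verdict, so this rests on my own checks.

**Pressing:** I pressed each section straight down with closed fingertips until it met the hard stop. Final downward forces were 14.2, 13.2, 13.3 and 14.7 N, with the TCP at about 97 mm each time. I watched the force drop at the click on the first section; the other three I stepped through more quickly and saw only the firm stop. Sideways force peaked at about 7 N. I then moved the arm well clear.

**Last checks:**
- **Lid:** all four arcs show the same shade from above and lie level in the scene view.
- **Canister:** the fitted hub centre is at exactly the same pixel as at the start.
- **Bystanders:** the bottle, tape roll and bowl show only image noise compared with the first picture.

**One disagreement:** the fingertips were not 22 mm ahead of the TCP as stated. Camera triangulation put them a few mm behind it. The hard stop suggests about 12 mm behind, since the tips met the 109 mm rim with the TCP at 97 mm. I relied on the cameras and the felt contact instead.

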